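# Draw the honing plate out of the rack and lay it in the sharpening holder

### The job

Get the flat steel honing plate ready for use. It lies on the lower shelf of the small rack, where fingers cannot get round it, so draw it out from under the top board until about a third of it sticks out over the shelf's front edge, still lying flat on the shelf, and pick it up by the part that sticks out. Then lower it into the sharpening holder, keeping hold of it until it rests there, so that it lies flat between the two end lips and along the bed (either way round), and let go; do not drop the plate, and leave the loupe, the ferrule, the pale handle blank and the roll of tape where they are.

Things in the scene. Friction and masses are not known exactly. Their poses are not given: they have to be found in the camera images.
- rack: Low two-tier plywood bench rack, fixed, 195 mm deep, 110 wide, 190 high: a lower shelf, a back panel and a top board over it; its open front looks to the robot's right. Origin: on the table under the middle of the lower shelf's front edge; its x axis points into the rack (roughly to the robot's left), z up, y across (roughly toward the robot).
- shelf_edge (a point): Middle of the lower shelf's front edge, on its top face (60 mm above the table); axes as the rack's. Two guide strips 4 high stand along the shelf, 58 apart, and the plate lies between them, so fingers cannot go beside it there. Shelf runs back to the back panel at x = 183. In front of the edge all is free down to the table.
- board_edge (a point): Middle of the top board's lower front edge: 178 mm above the table, 118 above the shelf, 45 behind the shelf's front edge; axes as the rack's. The board is 12 thick and 110 wide; side cheeks hold it only deeper than 128 behind the shelf's edge.
- plate: Plain flat steel honing plate, loose, 140 mm long (x), 50 wide (y), 5 thick, about 0.25 kg. Origin: centre of its underside, z up. Starts flat on the shelf along the rack's x, near end 8 to 25 behind the shelf's edge. Shut fingertips pressed on its top with 5 to 20 N drag it along: it slides more easily on the shelf than under a fingertip. Pressing beyond the shelf's edge tips it up.
- plate_near_end (a point): Middle of the plate's near (-x) end, on its top face; axes as the plate's.
- holder: Sharpening holder, fixed: narrow wooden bed 190 mm long (x), 34 wide (y), with rubber seat, a lip across each end, and two rubber feet 50 wide, 8 high at x = -70 and 70. Origin: centre of its underside, on the table, z up. It stands to the right of the rack, lying crosswise to the robot. The plate is wider than the bed and overhangs it by 8 each side: fingers holding its sides pass down beside the bed.
- holder_seat (a point): Centre of the seat's face, 35 mm above the table; axes as the holder's. Between the lips the seat is 156 long (x = -78 to 78); the lips stand 4 above it and are 12 thick. The plate's origin belongs here.
- loupe: Small black loupe, 37 mm across, 22 high, on the table; origin at the centre of its underside. Leave alone.
- ferrule: Small cream tube ferrule, 23 mm across, 22 high, upright on the table; origin at the centre of its underside. Leave alone.
- blank: Pale turned wooden handle blank, 118 mm long (its y), 23 wide, 19 high, lying on the table near its front edge; origin at the centre of its underside. Leave alone. (A second, dark blank farther back is no part of the work.)
- tape: Roll of yellow tape, 100 mm across, 18 high, lying on the rack's top board; origin at the centre of its underside. Leave alone.

How it is judged:
On the way, in this order (a step that is already met when the one before it is completed fails the run):
1. the plate lies flat on the shelf and sticks out over its front edge by 35 to 65 mm (x of plate_near_end in the frame of shelf_edge between -0.065 and -0.035 m and z of plate_near_end in the frame of shelf_edge below 0.009 m and z of plate in the frame of shelf_edge above -0.004 m and angle between plate's own z axis and vertical below 0.06 rad), for 0.2 s.
2. the plate is lowered onto the holder's seat while the fingers still hold it (it is not dropped) (horizontal distance between plate and holder_seat below 0.02 m and z of plate in the frame of holder_seat below 0.008 m and contact force between the fingers and plate above 1 N), for 0.1 s.
At the end, for the whole second after the job is handed in: The plate lies flat (within 2 degrees, within 3 mm of seat height) and at rest between the holder's end lips, within 10 mm of the seat's centre lengthwise and across, its long side along the bed within 8 degrees, either way round (x of plate in the frame of holder_seat between -0.01 and 0.01 m and y of plate in the frame of holder_seat between -0.01 and 0.01 m and z of plate in the frame of holder_seat between -0.003 and 0.003 m and angle between the x axis of plate and the x axis of holder, either way round below 0.14 rad and angle between plate's own z axis and vertical below 0.04 rad and linear speed of plate below 0.01 m/s); the robot touches nothing.
It fails at once if the loupe, ferrule, handle blank or tape is moved more than 20 mm (distance of any of loupe, ferrule, blank, tape from where it was at the start of the episode above 0.02 m).
It fails at once if the plate is dropped off the shelf or onto the table (height (world z) of plate below 0.02 m).
It also fails if it takes over 64 s, if anything falls off the work surface, if the arm or the gripper's body presses on something with over 40 N, if the wrist force passes 120 N, or if a joint passes its speed limit or range.

### The arm

A 7-joint arm with a two-finger parallel gripper is mounted at the origin on a cart in front of the work surface, level with it; the furniture and walls round the work are solid. World frame = base frame: x ahead of the robot, y to its left, z up, the work surface at z = 0. Lengths are in m, angles in rad, forces in N, time in s.
With the tool pointing down it reaches from about 0.425 to 1.025 m from the base axis. Payload 3.6 kg.
Tool frame: the origin (TCP) lies midway between the tips of the shut fingers; the grasp point (between the pads) lies 19 mm behind it; z points along the fingers, y is the line along which they close (so a half turn about z gives the same grasp; the last joint's range is limited). The gripper opens to 85 mm and grips with 20 to 120 N. Pads are 22 mm wide; open, the fingers measure 114 mm over their backs; the gripper's body (76 mm by 85 mm) begins 54 mm behind the grasp point. The pads swing forward as they close: fully open they stand 13 mm farther back than shut.
Start: joints at [1.107, 0.591, 0.048, 1.609, -0.033, 0.943, -0.034], TCP at [0.262, -0.676, 0.196] pointing down, gripper open.
Joint ranges: [-2.69, 2.69], [-0.47, 2.24], [-1.27, 1.36], [0.19, 2.51], [-1.53, 4.68], [0.08, 2.07], [-3.09, 3.09]. Speed limits (rad/s): [2.57, 2.57, 3.14, 3.14, 3.14, 3.14, 3.14].

### API

Orientations are given as [roll, pitch, yaw] about the fixed x, y, z axes, in that order (R = Rz(yaw) Ry(pitch) Rx(roll)).
In Python, from bench import sense, camera, hand_in, cut_out gives the robot as it stands. The module is installed in compiled form; this text tells all that it offers.
- The arm moves only by the tool drive_tool, never from a script. Its argument "commands" is one flat list of numbers, 7 for each row, row after row: the turn, a rotation vector about the tool's x, y, z in rad, then the shift along the tool's x, y, z in m, then the opening in per cent of the stroke, from 0 (shut) to 100 (fully open). In form: [wx, wy, wz, dx, dy, dz, gripper, wx, wy, wz, dx, dy, dz, gripper, ...]. A call has exactly 8 rows; each row is the pose to reach, as a shift and turn from the pose commanded when the call began, along the tool's axes at that moment; what a row does not reach only later rows make up. A row lasts 1/10 s, in which the tool goes at most 50 mm and 8.59 degrees, less where a joint would pass 70% of its speed; a pose out of reach is approached as far as the arm can. A call with a gripper value outside its range is refused whole. The fingers move at their own pace and stop on an object; the grip force is fixed at half the most. Time passes only in rows, so rows that repeat a pose let the fingers close, or fill a call up. It gives the time, the measured TCP pose, the force, the opening and the grip force at its end, in the units of the state.
- sense(): the state, without advancing time (a new reading comes with each control period).
- camera(name): name is "scene" or "top"; returns a dict with "img" (400x640x3 uint8, red, green, blue), "camera_matrix" (3x3 intrinsics, pixels), "k1" (the pictures are not rectified: a ray, as slopes to the right and down, at radius r is drawn at 1 + k1 r^2 times it, then the intrinsics apply), "view" (4x4, takes a point from world to camera coordinates). Camera axes: x right, y up, looking along -z (the intrinsics and any distortion apply to the point x, -y, -z); pixel columns grow to the right and rows downward; lengths in m; the calibration is good to about 2 mm. A picture is of the moment at which its call begins. There is no depth.
- hand_in(): hands the job in; it is judged then, once.
Trained networks look in the newest picture that a camera, given by its name, has taken for a name from the list of things; names that differ only in an ending like _2 or _b are one class to them, and where a whole thing is asked for, a point or a joint stands for the part that bears it (a point fixed in the world has none). Each returns a list of dicts, best first, with "conf" (0 to 1); they miss things now and then, are a little off and sometimes report something else, mostly with a low value. They report only what shows in the picture. A call takes as long as a camera call.
- cut_out(camera, label): "pixels" (400x640 bool, what is visible of it) and "xy" ([column, row] in pixels, amid what is visible of it).
The state is a dict: "time": time; "joints": joint angles; "qd": joint speeds; "joint_efforts": joint torques, N m; "position": TCP position; "eef_rot": TCP orientation; "wrist_force": force on the tool from outside, world axes, zero at the start; "ft_torque": the same for the moment, N m; "grip_width": finger opening in m; "gripper_force": force on a finger pad.
Only numpy, scipy, OpenCV 4.12 (cv2) and the standard library are available. Lean on these libraries where they do the work, as an engineer would, in place of code of your own. Each camera call takes 0.05 s, during which the arm holds its last target. There are 200 camera calls.

## Working session

There is one attempt and no reset: what is moved stays moved. The work goes in short steps, Python scripts to look and compute and a tool call to move; the robot and the scene stay as the last step left them, time stands still between calls to the robot, and variables do not carry over. Pictures are saved under pics/ and viewed, at most 10 in all, crops included, and the job is handed in when it is done.

Besides the shell and the picture viewer there is one more tool, called after "Call:" by a JSON object that holds its "op" and its "data", one argument or row to a line. drive_tool: Moves the arm, as the interface text tells. Its arguments: {"type":"object","properties":{"commands":{"type":"array","items":{"type":"number"}}},"required":["commands"]}

```bash
mkdir -p pics
cat > h.py <<'E'
import numpy as np, cv2
from bench import sense, camera, hand_in, cut_out
def ray(c,px):
    K=np.array(c["camera_matrix"]);V=np.array(c["view"])
    k1=float(c["k1"])
    u=cv2.undistortPoints(np.array(px,float).reshape(-1,1,2),K,np.array([k1,0,0,0,0.]))[:,0]
    d=np.c_[u[:,0],-u[:,1],-np.ones(len(u))]@V[:3,:3]
    return -V[:3,:3].T@V[:3,3],d
def at_z(c,px,z):
    o,d=ray(c,px); return o+d*((z-o[2])/d[:,2])[:,None]
def proj(c,P):
    V=np.array(c["view"]);p=np.atleast_2d(P)@V[:3,:3].T+V[:3,3]
    q=np.c_[p[:,0],-p[:,1],-p[:,2]]
    return cv2.projectPoints(q,np.zeros(3),np.zeros(3),np.array(c["camera_matrix"]),np.array([float(c["k1"]),0,0,0,0.]))[0][:,0]
E
python3 - <<'E'
from h import *
import pickle
for n in("scene","top"):
    c=camera(n);pickle.dump(c,open(n+".pkl","wb"))
    cv2.imwrite(f"pics/{n}0.png",cv2.cvtColor(c["img"],cv2.COLOR_RGB2BGR))
    print(n,ray(c,[[320,200]]),c["k1"])
    for l in("plate","holder","rack","loupe","ferrule","blank","tape"):
        for r in cut_out(n,l)[:2]:
            m=r["pixels"];ys,xs=np.nonzero(m)
            print(l,round(r["conf"],2),np.round(r["xy"]),m.sum(),xs.min(),xs.max(),ys.min(),ys.max(),np.round(cv2.minAreaRect(np.c_[xs,ys].astype(np.float32))[0:2],1).tolist())
print(sense())
E
```

```text
scene (array([0.04898313, 0.67038133, 0.50971861]), array([[ 0.51065307, -0.73340513, -0.44873937]])) -0.02496945656097371
plate 0.85 [274. 241.] 246 265 284 230 250 [[271.5, 237.1], [15.2, 23.3]]
holder 0.59 [346. 210.] 885 323 367 191 231 [[345.8, 211.6], [20.6, 55.0]]
rack 0.71 [244. 250.] 7039 196 302 188 306 [[252.0, 247.2], [112.1, 101.2]]
loupe 0.8 [354. 248.] 200 349 363 241 256 [[356.0, 248.5], [15.0, 14.0]]
loupe 0.58 [244. 250.] 7165 195 303 187 305 [[252.7, 246.7], [111.3, 101.9]]
blank 0.59 [309. 297.] 667 293 331 272 315 [[311.8, 292.4], [14.6, 51.9]]
tape 0.55 [241. 198.] 1156 217 268 182 212 [[242.6, 196.8], [29.5, 51.6]]
top (array([0.32801191, 0.04991793, 1.10558139]), array([[ 0.16146978, -0.01310584, -0.98680796]])) -0.051563533459730734
plate 0.64 [273. 181.] 320 266 282 171 191 [[274.0, 181.0], [20.0, 16.0]]
plate 0.5 [358. 246.] 89 353 363 239 248 [[358.0, 243.5], [9.0, 10.0]]
holder 0.92 [381. 200.] 1168 344 419 191 211 [[381.3, 201.0], [75.1, 18.4]]
rack 0.94 [242. 180.] 3841 198 290 146 208 [[244.0, 177.0], [62.0, 92.0]]
rack 0.67 [331. 244.] 2 329 329 242 2
[... 403 characters left out ...]
me': 0.8, 'joints': array([ 1.10748732,  0.59117294,  0.04841528,  1.60847826, -0.03329559,
        0.9426942 , -0.03373527]), 'qd': array([-0.00042405,  0.001182  , -0.00069643, -0.00103665, -0.00086156,
       -0.00042729,  0.00071562]), 'joint_efforts': array([ 4.38641828e-04, -5.48570931e+01,  1.54608071e+00, -1.98529351e+01,
        9.32072435e-03,  1.38345331e-03,  1.00218278e-05]), 'position': array([ 0.26204274, -0.67601031,  0.19613056]), 'eef_rot': array([3.14153745e+00, 3.41694001e-05, 3.69797263e-01]), 'wrist_force': array([-0.91886564,  0.10908598,  0.28773811]), 'ft_torque': array([-0.02428122,  0.03512282, -0.02493883]), 'gripper_force': 0.0, 'grip_width': 0.08552365768002967}
```

Run:
```python
from h import *
a=cv2.imread("pics/top0.png")[130:270,180:440];b=cv2.imread("pics/scene0.png")[170:330,180:380]
cv2.imwrite("pics/a.png",cv2.resize(a,(780,420),interpolation=cv2.INTER_CUBIC))
cv2.imwrite("pics/b.png",cv2.resize(b,(750,600),interpolation=cv2.INTER_CUBIC))
```

```text
(no output)
```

View pics/a.png

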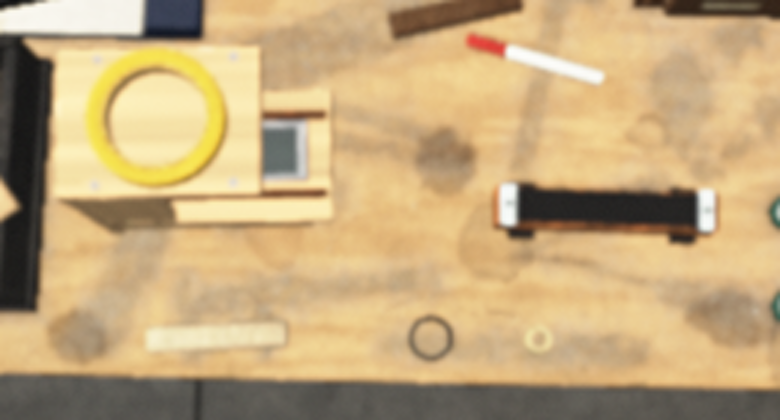

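View pics/b.png

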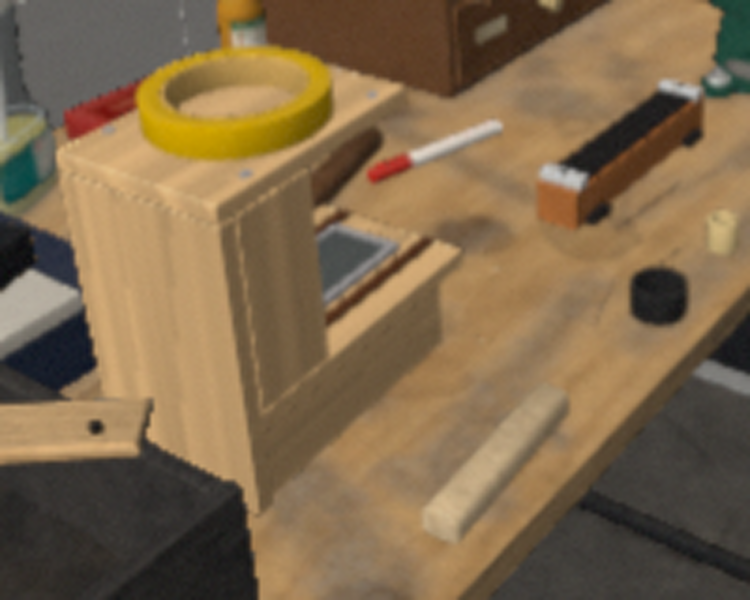

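The crops show: in the top view, the shelf front edge at crop x≈331 (px 290), the plate's near end at px 282, rows 170–190, and the holder at px 346–419, row ≈199. Loupe and ferrule lie nearer the robot.

Run:
```python
from h import *
import pickle
t=pickle.load(open("top.pkl","rb"));s=pickle.load(open("scene.pkl","rb"))
f=lambda L:np.array(L)/3+[180,130]-.33
g=lambda L:np.array(L)/3.75+[180,170]-.37
def pr(n,a):print(n,np.round(a,4).tolist())
pr("shelf corners .06",at_z(t,f([[331,92],[331,200]]),.06))
pr("plate near corners",at_z(t,f([[307,119],[307,179]]),.065))
pr("board front corners .19",at_z(t,f([[260,45],[261,193]]),.19))
pr("board back .19",at_z(t,f([[50,48],[56,193]]),.19))
pr("holder lips .039",at_z(t,f([[499,183],[716,188],[716,232],[499,226]]),.039))
pr("seat .035",at_z(t,f([[519,187],[697,191],[697,227],[519,224]]),.035))
pr("loupe,ferr,blank",at_z(t,f([[431,338],[539,339],[215,335]]),.02))
pr("S shelf front corner",at_z(s,g([[462,254]]),.06))
pr("S plate near corner",at_z(s,g([[397,241],[350,224]]),.065))
pr("S board front corners",at_z(s,g([[219,218],[405,88]]),.19))
pr("S lips",at_z(s,g([[541,180],[583,186],[703,95],[664,84]]),.039))
# plate blobs
img=t["img"].astype(int)
print(img[180,262:296].tolist())
```

```text
shelf corners .06 [[0.598, 0.1131, 0.06], [0.5066, 0.1103, 0.06]]
plate near corners [[0.5732, 0.132, 0.065], [0.5228, 0.1302, 0.065]]
board front corners .19 [[0.5988, 0.1586, 0.19], [0.4883, 0.1534, 0.19]]
board back .19 [[0.5931, 0.3132, 0.19], [0.485, 0.3015, 0.19]]
holder lips .039 [[0.5279, -0.0295, 0.039], [0.528, -0.2135, 0.039], [0.4903, -0.2129, 0.039], [0.4913, -0.0299, 0.039]]
seat .035 [[0.5256, -0.0468, 0.035], [0.5257, -0.1982, 0.035], [0.4948, -0.1978, 0.035], [0.494, -0.047, 0.035]]
loupe,ferr,blank [[0.3976, 0.0249, 0.02], [0.3987, -0.0661, 0.02], [0.3961, 0.2065, 0.02]]
S shelf front corner [[0.4869, 0.1139, 0.06]]
S plate near corner [[0.5247, 0.1296, 0.065], [0.5626, 0.1298, 0.065]]
S board front corners [[0.4728, 0.31, 0.19], [0.4868, 0.1568, 0.19]]
S lips [[0.5178, -0.019, 0.039], [0.4884, -0.0274, 0.039], [0.4851, -0.1996, 0.039], [0.521, -0.2012, 0.039]]
[[250, 233, 177], [250, 234, 178], [250, 234, 178], [247, 227, 167], [228, 192, 139], [160, 139, 110], [113, 113, 104], [100, 109, 105], [100, 109, 105], [101, 109, 106], [103, 112, 107], [102, 111, 107], [101, 110, 107], [102, 111, 107], [100, 109, 105], [104, 112, 108], [133, 138, 135], [182, 182, 180], [206, 205, 202], [206, 201, 194], [213, 191, 164], [236, 208, 156], [245, 223, 165], [246, 225, 166], [245, 226, 167], [245, 226, 167], [245, 224, 163], [239, 213, 155], [220, 183, 130], [210, 172, 122], [215, 177, 126], [215, 178, 128], [213, 177, 128], [211, 177, 129]]
```

```bash
cat >> h.py <<'E'
from scipy.spatial.transform import Rotation as Ro
def pose(yaw,tilt): return Ro.from_euler('xyz',[np.pi,0,yaw])*Ro.from_rotvec([0,tilt,0])
def rel(p0,R0,p1,R1):
    return np.round(np.r_[(R0.inv()*R1).as_rotvec(),R0.inv().apply(np.array(p1)-p0)],4).tolist()
def cur():
    s=sense();return s["position"],Ro.from_euler('xyz',s["eef_rot"])
E
python3 - <<'E'
from h import *
p,R=cur()
p1,R1=[.45,-.32,.28],pose(1.0,0)
p2,R2=[.55,-.03,.26],pose(1.61,0.3)
p3,R3=[.548,.07,.22],pose(1.61,.785)
p4=[.546,.19,.10]
print(rel(p,R,p1,R1),rel(p1,R1,p2,R2),rel(p2,R2,p3,R3),rel(p3,R3,p4,R3),sep="\n")
E
```

```text
[0.0, 0.0001, -0.6302, 0.3039, -0.264, -0.0839]
[0.0915, 0.2906, -0.6054, 0.2981, -0.0725, 0.02]
[-0.0, 0.485, -0.0, 0.0837, 0.0019, 0.0678]
[0.0, 0.0, 0.0, 0.0001, 0.0027, 0.1697]
```

Call:
{"op": "drive_tool", "data": {
  "commands": [0,0,-0.63,0.304,-0.264,-0.084,0,0,0,-0.63,0.304,-0.264,-0.084,0,0,0,-0.63,0.304,-0.264,-0.084,0,0,0,-0.63,0.304,-0.264,-0.084,0,0,0,-0.63,0.304,-0.264,-0.084,0,0,0,-0.63,0.304,-0.264,-0.084,0,0,0,-0.63,0.304,-0.264,-0.084,0,0,0,-0.63,0.304,-0.264,-0.084,0]
}}

```text
time: 1.6
position: [0.4456, -0.328, 0.2786]
eef_rot: [3.141, 0.0, 1.0]
wrist_force: [1.0, -0.2, 0.7]
grip_width: 0.0004
gripper_force: 0.0
```

Call:
{"op": "drive_tool", "data": {
  "commands": [0.0915,0.29,-0.605,0.298,-0.0725,0.02,0,0.0915,0.29,-0.605,0.298,-0.0725,0.02,0,0.0915,0.29,-0.605,0.298,-0.0725,0.02,0,0.0915,0.29,-0.605,0.298,-0.0725,0.02,0,0.0915,0.29,-0.605,0.298,-0.0725,0.02,0,0.0915,0.29,-0.605,0.298,-0.0725,0.02,0,0.0915,0.29,-0.605,0.298,-0.0725,0.02,0,0.0915,0.29,-0.605,0.298,-0.0725,0.02,0]
}}

```text
time: 2.4
position: [0.5451, -0.0373, 0.258]
eef_rot: [3.141, -0.3, 1.615]
wrist_force: [-0.8, -0.8, -0.3]
grip_width: 0.0001
gripper_force: 0.0
```

Run:
```python
from h import *
p,R=cur();s=sense();print(s["time"],p,s["joints"],s["eef_rot"],s["wrist_force"])
R1=pose(1.61,.9)
p1=[.548,.07,.15];p2=[.547,.12,.09]
print(rel(p,R,p1,R1),rel(p1,R1,p2,R1),rel(p2,R1,[.545,.19,.083],R1),sep="\n")
```

```text
2.4 [ 0.54514584 -0.03732498  0.25800717] [ 0.54845067  0.3757021  -0.5000705   1.90719525 -0.1497432   0.94244283
  0.20936346] [ 3.14128172 -0.29998104  1.61456929] [-0.75786657 -0.84329767 -0.30676093]
[-0.0023, 0.6, 0.0039, 0.0704, 0.0075, 0.1348]
[0.0, 0.0, 0.0, -0.0159, 0.001, 0.0765]
[0.0, 0.0, 0.0, 0.038, 0.0007, 0.0592]
```

Call:
{"op": "drive_tool", "data": {
  "commands": [0,0.6,0,0.07,0.004,0.132,0,0,0.6,0,0.07,0.004,0.132,0,0,0.6,0,0.07,0.004,0.132,0,0,0.6,0,0.07,0.004,0.132,0,0,0.6,0,0.07,0.004,0.132,0,0,0.6,0,0.07,0.004,0.132,0,0,0.6,0,0.07,0.004,0.132,0,0,0.6,0,0.07,0.004,0.132,0]
}}

```text
time: 3.2
position: [0.5457, 0.0671, 0.155]
eef_rot: [3.134, -0.895, 1.618]
wrist_force: [0.8, 0.4, 0.0]
grip_width: 0.0
gripper_force: 0.0
```

Run:
```python
from h import *
p,R=cur();s=sense();print(s["time"],p,s["joints"],s["eef_rot"],s["wrist_force"])
R1=pose(1.61,.9);p2=[.547,.12,.09]
print(rel(p,R,p2,R1),rel(p2,R1,[.545,.19,.083],R1),sep="\n")
```

```text
3.2 [0.5456811  0.06709257 0.15495903] [ 0.78842693  0.78702092 -0.75843174  1.99612893 -0.52953726  0.78639112
  0.61919406] [ 3.13381008 -0.89478888  1.61837787] [0.82800261 0.40936707 0.01844965]
[0.0012, 0.0052, 0.0052, -0.0176, 0.0032, 0.0818]
[0.0, 0.0, 0.0, 0.038, 0.0007, 0.0592]
```

Call:
{"op": "drive_tool", "data": {
  "commands": [0,0,0,-0.016,0.001,0.077,0,0,0,0,-0.016,0.001,0.077,0,0,0,0,0.003,0.002,0.107,0,0,0,0,0.012,0.002,0.121,0,0,0,0,0.022,0.002,0.136,0,0,0,0,0.022,0.002,0.136,0,0,0,0,0.022,0.002,0.136,0,0,0,0,0.022,0.002,0.136,0]
}}

```text
time: 4.0
position: [0.5432, 0.1851, 0.0853]
eef_rot: [3.139, -0.897, 1.611]
wrist_force: [0.4, 0.4, 0.0]
grip_width: 0.0001
gripper_force: 0.0
```

Run:
```python
from h import *
p,R=cur();s=sense();print(s["time"],p,s["eef_rot"],s["wrist_force"])
c=camera("scene")
im=cv2.cvtColor(c["img"],cv2.COLOR_RGB2BGR)[150:330,180:380]
cv2.imwrite("pics/c.png",cv2.resize(im,None,fx=3.3,fy=3.3,interpolation=cv2.INTER_CUBIC))
print(R.inv().apply([0,0,-.01]))
```

```text
4.0 [0.54316221 0.18508072 0.08528686] [ 3.13872262 -0.89680055  1.61074063] [0.44874221 0.37322982 0.04896607]
[-7.81334092e-03 -1.79122466e-05  6.24110430e-03]
```

View pics/c.png

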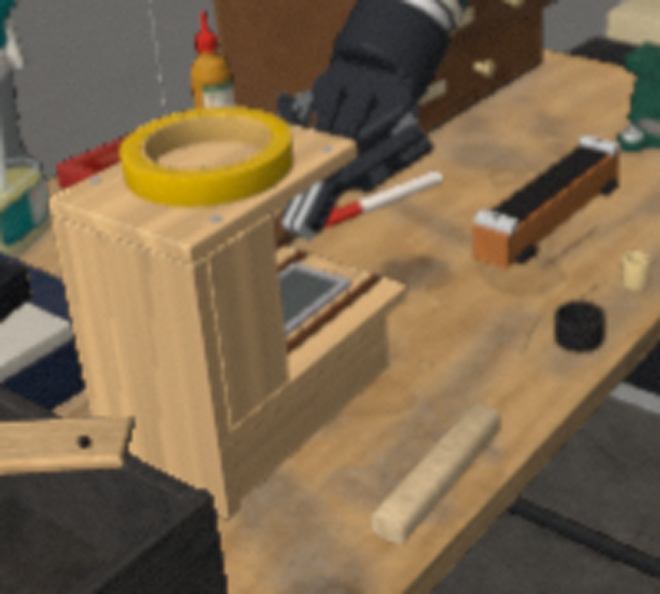

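Run:
```python
from h import *
p,R=cur();s=sense();print(s["time"],p,s["wrist_force"])
for n in("scene","top"):
    c=camera(n)
    q=proj(c,[p,p-R.apply([0,0,.1]),[.543,.15,.065]]); print(n,q,(q-[180,150])*3.3)
im=cv2.cvtColor(c["img"],cv2.COLOR_RGB2BGR)[120:270,180:440]
cv2.imwrite("pics/d.png",cv2.resize(im,None,fx=3,fy=3,interpolation=cv2.INTER_CUBIC))
```

```text
4.05 [0.54311996 0.18487755 0.08509771] [ 0.16795599  0.49167356 -0.0679335 ]
scene [[262.50961041 235.03985099]
 [282.26935319 195.95199197]
 [273.67521586 235.63004701]] [[272.28171436 280.63150827]
 [337.48886553 151.64157351]
 [309.12821234 282.57915513]]
top [[259.17727162 179.04306333]
 [290.06788094 172.87906472]
 [274.28210301 181.10751664]] [[261.28499636  95.842109  ]
 [363.22400709  75.50091357]
 [311.13093995 102.65480491]]
```

View pics/d.png

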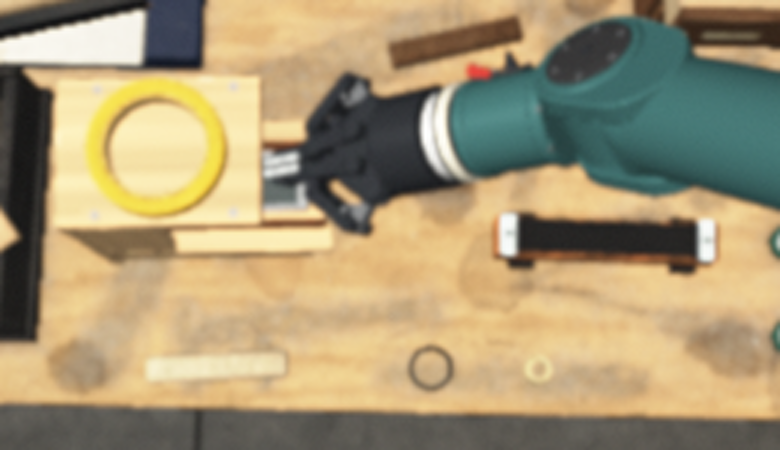

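The views agree with the calibration: the fingertips lie over the plate under the board's front. Next I press down.

Call:
{"op": "drive_tool", "data": {
  "commands": [0,0,0,-0.004,0,0.003,0,0,0,0,-0.006,0,0.005,0,0,0,0,-0.006,0,0.005,0,0,0,0,-0.006,0,0.005,0,0,0,0,-0.006,0,0.005,0,0,0,0,-0.006,0,0.005,0,0,0,0,-0.006,0,0.005,0,0,0,0,-0.006,0,0.005,0]
}}

```text
time: 4.95
position: [0.5422, 0.1865, 0.0772]
eef_rot: [-3.141, -0.899, 1.609]
wrist_force: [-0.1, 0.3, -0.5]
grip_width: -0.0002
gripper_force: 0.0
```

Call:
{"op": "drive_tool", "data": {
  "commands": [0,0,0,-0.0008,0,0.0006,0,0,0,0,-0.0016,0,0.0012,0,0,0,0,-0.0023,0,0.0019,0,0,0,0,-0.0031,0,0.0025,0,0,0,0,-0.0031,0,0.0025,0,0,0,0,-0.0031,0,0.0025,0,0,0,0,-0.0031,0,0.0025,0,0,0,0,-0.0031,0,0.0025,0]
}}

```text
time: 5.75
position: [0.5422, 0.1864, 0.0732]
eef_rot: [-3.141, -0.899, 1.609]
wrist_force: [0.5, 0.1, -0.0]
grip_width: 0.0001
gripper_force: 0.0
```

Call:
{"op": "drive_tool", "data": {
  "commands": [0,0,0,-0.0008,0,0.0006,0,0,0,0,-0.0008,0,0.0006,0,0,0,0,-0.0016,0,0.0012,0,0,0,0,-0.0016,0,0.0012,0,0,0,0,-0.0016,0,0.0012,0,0,0,0,-0.0016,0,0.0012,0,0,0,0,-0.0016,0,0.0012,0,0,0,0,-0.0016,0,0.0012,0]
}}

```text
time: 6.55
position: [0.5421, 0.1864, 0.0712]
eef_rot: [-3.141, -0.899, 1.609]
wrist_force: [0.2, 0.3, 1.2]
grip_width: -0.0001
gripper_force: 0.0
```

Call:
{"op": "drive_tool", "data": {
  "commands": [0,0,0,-0.0008,0,0.0006,0,0,0,0,-0.0008,0,0.0006,0,0,0,0,-0.0008,0,0.0006,0,0,0,0,-0.0008,0,0.0006,0,0,0,0,-0.0008,0,0.0006,0,0,0,0,-0.0008,0,0.0006,0,0,0,0,-0.0008,0,0.0006,0,0,0,0,-0.0008,0,0.0006,0]
}}

```text
time: 7.35
position: [0.5421, 0.1863, 0.0701]
eef_rot: [-3.141, -0.899, 1.609]
wrist_force: [-0.0, -1.0, -0.7]
grip_width: -0.0003
gripper_force: 0.0
```

Call:
{"op": "drive_tool", "data": {
  "commands": [0,0,0,-0.0008,0,0.0006,0,0,0,0,-0.0008,0,0.0006,0,0,0,0,-0.0012,0,0.0009,0,0,0,0,-0.0012,0,0.0009,0,0,0,0,-0.0012,0,0.0009,0,0,0,0,-0.0012,0,0.0009,0,0,0,0,-0.0012,0,0.0009,0,0,0,0,-0.0012,0,0.0009,0]
}}

```text
time: 8.15
position: [0.5421, 0.1863, 0.0686]
eef_rot: [-3.141, -0.899, 1.609]
wrist_force: [1.5, 0.1, -0.2]
grip_width: -0.0004
gripper_force: 0.0
```

Call:
{"op": "drive_tool", "data": {
  "commands": [0,0,0,-0.0008,0,0.0006,0,0,0,0,-0.0008,0,0.0006,0,0,0,0,-0.0012,0,0.0009,0,0,0,0,-0.0012,0,0.0009,0,0,0,0,-0.0012,0,0.0009,0,0,0,0,-0.0012,0,0.0009,0,0,0,0,-0.0012,0,0.0009,0,0,0,0,-0.0012,0,0.0009,0]
}}

```text
time: 8.95
position: [0.5421, 0.1863, 0.0672]
eef_rot: [-3.141, -0.899, 1.609]
wrist_force: [-0.4, 0.5, -0.9]
grip_width: 0.0002
gripper_force: 0.0
```

Call:
{"op": "drive_tool", "data": {
  "commands": [0,0,0,-0.0008,0,0.0006,0,0,0,0,-0.0012,0,0.0009,0,0,0,0,-0.0016,0,0.0012,0,0,0,0,-0.0016,0,0.0012,0,0,0,0,-0.0016,0,0.0012,0,0,0,0,-0.0016,0,0.0012,0,0,0,0,-0.0016,0,0.0012,0,0,0,0,-0.0016,0,0.0012,0]
}}

```text
time: 9.75
position: [0.5422, 0.1862, 0.0652]
eef_rot: [-3.141, -0.899, 1.609]
wrist_force: [-0.2, 0.1, -0.3]
grip_width: -0.0
gripper_force: 0.0
```

Call:
{"op": "drive_tool", "data": {
  "commands": [0,0,0,-0.0004,0,0.0003,0,0,0,0,-0.0008,0,0.0006,0,0,0,0,-0.0008,0,0.0006,0,0,0,0,-0.0008,0,0.0006,0,0,0,0,-0.0008,0,0.0006,0,0,0,0,-0.0008,0,0.0006,0,0,0,0,-0.0008,0,0.0006,0,0,0,0,-0.0008,0,0.0006,0]
}}

```text
time: 10.55
position: [0.5422, 0.1862, 0.0641]
eef_rot: [-3.141, -0.899, 1.609]
wrist_force: [-0.5, 0.1, -0.3]
grip_width: -0.0001
gripper_force: 0.0
```

Call:
{"op": "drive_tool", "data": {
  "commands": [0,0,0,-0.0008,0,0.0006,0,0,0,0,-0.0012,0,0.0009,0,0,0,0,-0.0012,0,0.0009,0,0,0,0,-0.0012,0,0.0009,0,0,0,0,-0.0012,0,0.0009,0,0,0,0,-0.0012,0,0.0009,0,0,0,0,-0.0012,0,0.0009,0,0,0,0,-0.0012,0,0.0009,0]
}}

```text
time: 11.35
position: [0.5421, 0.1862, 0.0627]
eef_rot: [-3.141, -0.899, 1.609]
wrist_force: [0.2, -1.1, 0.6]
grip_width: -0.0002
gripper_force: 0.0
```

Run:
```python
from h import *
s=sense();print(s["time"],s["position"],s["wrist_force"],s["ft_torque"],s["eef_rot"],s["joint_efforts"])
```

```text
11.35 [0.5421199  0.18616554 0.06266326] [ 0.18884945 -1.13533579  0.62991226] [-0.76215649 -0.01142907  0.01023737] [-3.14121214 -0.89944179  1.60927032] [-1.29145483e-03 -4.94744718e+01 -1.35495079e+01 -5.19118890e+00
 -8.70061107e-01  1.53990693e+00 -1.40602715e-04]
```

Call:
{"op": "drive_tool", "data": {
  "commands": [0,0,0,-0.0008,0,0.0006,0,0,0,0,-0.0012,0,0.0009,0,0,0,0,-0.0016,0,0.0012,0,0,0,0,-0.0016,0,0.0012,0,0,0,0,-0.0016,0,0.0012,0,0,0,0,-0.0016,0,0.0012,0,0,0,0,-0.0016,0,0.0012,0,0,0,0,-0.0016,0,0.0012,0]
}}

```text
time: 12.15
position: [0.5422, 0.1861, 0.0607]
eef_rot: [-3.141, -0.899, 1.609]
wrist_force: [0.5, 1.2, -0.9]
grip_width: -0.0003
gripper_force: 0.0
```

Run:
```python
from h import *
s=sense();print(s["time"],s["position"],s["wrist_force"],s["ft_torque"])
c=camera("top");p,R=cur()
print(proj(c,[p,p-R.apply([0,0,.03]),p-R.apply([0,0,.06])]))
im=cv2.cvtColor(c["img"],cv2.COLOR_RGB2BGR)[150:215,230:330]
cv2.imwrite("pics/e.png",cv2.resize(im,None,fx=8,fy=8,interpolation=cv2.INTER_CUBIC))
```

```text
12.15 [0.54215936 0.18610175 0.06066675] [ 0.53950346  1.15653079 -0.85234815] [-0.77528637  0.00361313  0.05527631]
[[259.89487299 181.46516465]
 [268.60047125 179.75402494]
 [277.61824748 177.98302896]]
```

View pics/e.png

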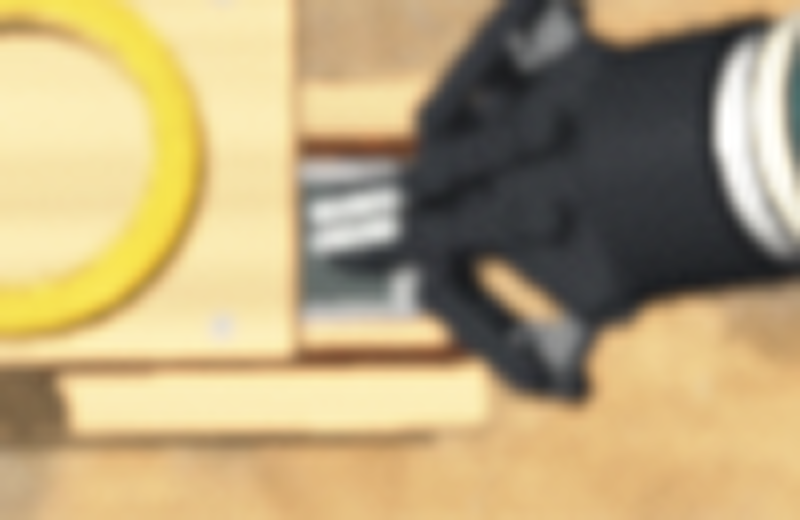

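Run:
```python
from h import *
import pickle
t=pickle.load(open("top.pkl","rb"));s=pickle.load(open("scene.pkl","rb"))
def tri(a,b):
    o1,d1=ray(s,[a]);o2,d2=ray(t,[b]);d1=d1[0];d2=d2[0]
    k=np.linalg.lstsq(np.c_[d1,-d2],o2-o1,rcond=None)[0]
    return o1+k[0]*d1,o2+k[1]*d2
print(tri([270,220.3],[268.5,174.7]))
R=pose(1.61,.9);p=np.array([.543,.185,.085])
for q in tri([270,220.3],[268.5,174.7]):print(R.inv().apply(q-p))
c=camera("scene");im=cv2.cvtColor(c["img"],cv2.COLOR_RGB2BGR)[195:265,240:340]
cv2.imwrite("pics/f.png",cv2.resize(im,None,fx=8,fy=8,interpolation=cv2.INTER_CUBIC))
p,R=cur();print((proj(c,[p+R.apply([x,0,-z]) for z in(0,.02,.04,.06) for x in(-.011,.011)])-[240,195])*8)
```

```text
(array([0.54385212, 0.15628487, 0.10826853]), array([0.5489233 , 0.15996985, 0.10980082]))
[ 0.00037021 -0.00027398 -0.03696616]
[ 0.0037358   0.00493772 -0.03519001]
[[206.48377425 411.86754432]
 [168.96424213 383.71678259]
 [238.03223401 348.29044281]
 [201.50170775 318.92496748]
 [269.13370185 285.62958682]
 [233.56863044 255.08908193]
 [299.79493542 223.87066469]
 [265.17226685 192.1938077 ]]
```

View pics/f.png

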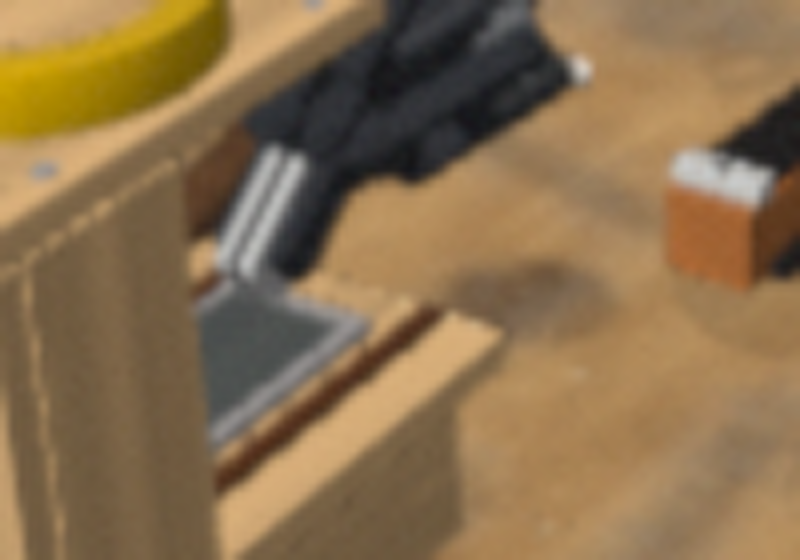

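The scene view shows the real fingertips about 37 mm short of the reported TCP along the tool axis (tip at crop (260,278), where the TCP projects to about (188,398)). Triangulating with the top view gives the same offset. That explains the lack of contact, so I'll shift by that amount.

Call:
{"op": "drive_tool", "data": {
  "commands": [0,0,0,0.01,0,0.013,0,0,0,0,0.0205,0,0.026,0,0,0,0,0.0205,0,0.026,0,0,0,0,0.0205,0,0.026,0,0,0,0,0.018,0,0.028,0,0,0,0,0.0158,0,0.0297,0,0,0,0,0.0158,0,0.0297,0,0,0,0,0.0158,0,0.0297,0]
}}

```text
time: 13.05
position: [0.5409, 0.2187, 0.0542]
eef_rot: [-3.14, -0.899, 1.608]
wrist_force: [0.3, 0.5, 0.5]
grip_width: 0.0002
gripper_force: 0.0
```

Call:
{"op": "drive_tool", "data": {
  "commands": [0,0,0,-0.0008,0,0.0006,0,0,0,0,-0.0012,0,0.0009,0,0,0,0,-0.0016,0,0.0012,0,0,0,0,-0.0016,0,0.0012,0,0,0,0,-0.0016,0,0.0012,0,0,0,0,-0.0016,0,0.0012,0,0,0,0,-0.0016,0,0.0012,0,0,0,0,-0.0016,0,0.0012,0]
}}

```text
time: 13.85
position: [0.5409, 0.2191, 0.0526]
eef_rot: [-3.141, -0.899, 1.609]
wrist_force: [-0.7, -1.0, 0.3]
grip_width: -0.0001
gripper_force: 0.0
```

Call:
{"op": "drive_tool", "data": {
  "commands": [0,0,0,-0.0008,0,0.0006,0,0,0,0,-0.0012,0,0.0009,0,0,0,0,-0.0016,0,0.0012,0,0,0,0,-0.0016,0,0.0012,0,0,0,0,-0.0016,0,0.0012,0,0,0,0,-0.0016,0,0.0012,0,0,0,0,-0.0016,0,0.0012,0,0,0,0,-0.0016,0,0.0012,0]
}}

```text
time: 14.65
position: [0.5409, 0.219, 0.0506]
eef_rot: [-3.141, -0.899, 1.609]
wrist_force: [-0.6, -1.0, -0.3]
grip_width: 0.0001
gripper_force: 0.0
```

Call:
{"op": "drive_tool", "data": {
  "commands": [0,0,0,-0.0004,0,0.0003,0,0,0,0,-0.0008,0,0.0006,0,0,0,0,-0.0012,0,0.0009,0,0,0,0,-0.0012,0,0.0009,0,0,0,0,-0.0012,0,0.0009,0,0,0,0,-0.0012,0,0.0009,0,0,0,0,-0.0012,0,0.0009,0,0,0,0,-0.0012,0,0.0009,0]
}}

```text
time: 15.45
position: [0.541, 0.2193, 0.0499]
eef_rot: [3.141, -0.901, 1.61]
wrist_force: [-1.1, -2.6, 6.1]
grip_width: 0.0001
gripper_force: 2.7
```

Call:
{"op": "drive_tool", "data": {
  "commands": [0,0,0,-0.0004,0,0.0003,0,0,0,0,-0.0029,0,-0.0028,0,0,0,0,-0.0054,0,-0.006,0,0,0,0,-0.0079,0,-0.0091,0,0,0,0,-0.0104,0,-0.0122,0,0,0,0,-0.0129,0,-0.0154,0,0,0,0,-0.0154,0,-0.0185,0,0,0,0,-0.0154,0,-0.0185,0]
}}

```text
time: 16.25
position: [0.5413, 0.1957, 0.0498]
eef_rot: [-3.14, -0.902, 1.61]
wrist_force: [-0.8, 0.5, 7.6]
grip_width: -0.0002
gripper_force: 4.0
```

Run:
```python
from h import *
s=sense();print(s["time"],s["position"],s["wrist_force"],s["ft_torque"])
c=camera("scene")
im=c["img"].astype(int)
q=proj(c,[[.524+.035*0,y,.065] for y in np.arange(.06,.15,.01)]);print(np.round(q,1).tolist())
for r in cut_out("scene","plate")[:2]:
    ys,xs=np.nonzero(r["pixels"]);k=np.argmax(xs);print(r["conf"],xs.max(),ys[xs==xs.max()],r["pixels"].sum(),at_z(c,[[xs.max()+.5,ys[k]]],.065))
```

```text
16.25 [0.54126125 0.1957475  0.04983269] [-0.78692155  0.51458524  7.63479182] [0.40642468 0.12119325 0.18597974]
[[303.7, 221.2], [301.3, 222.9], [298.8, 224.7], [296.2, 226.5], [293.6, 228.4], [291.0, 230.2], [288.4, 232.1], [285.6, 234.1], [282.9, 236.0]]
0.73 284 [234 235 236 237] 185 [[0.52640262 0.13119196 0.065     ]]
```

Run:
```python
from h import *
c=camera("scene");im=cv2.cvtColor(c["img"],cv2.COLOR_RGB2BGR)[195:265,240:320]
c2=camera("top");im2=cv2.cvtColor(c2["img"],cv2.COLOR_RGB2BGR)[155:210,240:320]
z=lambda i:cv2.resize(i,None,fx=7,fy=7,interpolation=cv2.INTER_CUBIC)
a=np.vstack([z(im),z(im2)]);a=cv2.resize(a,None,fx=.68,fy=.68);print(a.shape)
cv2.imwrite("pics/g.png",a)
```

```text
(595, 381, 3)
```

View pics/g.png

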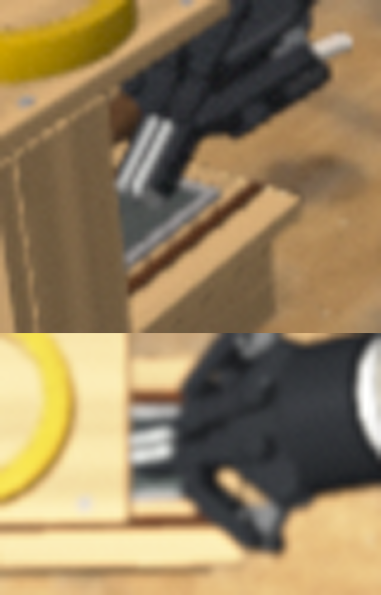

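Call:
{"op": "drive_tool", "data": {
  "commands": [0,0,0,-0.0005,0,0.0004,0,0,0,0,-0.0009,0,0.0007,0,0,0,0,-0.0013,0,0.0002,0,0,0,0,-0.0022,0,-0.0009,0,0,0,0,-0.0037,0,-0.0028,0,0,0,0,-0.0053,0,-0.0047,0,0,0,0,-0.0068,0,-0.0067,0,0,0,0,-0.0084,0,-0.0086,0]
}}

```text
time: 17.25
position: [0.5414, 0.1855, 0.0499]
eef_rot: [-3.141, -0.905, 1.612]
wrist_force: [-0.5, 4.1, 9.0]
grip_width: -0.0001
gripper_force: 4.2
```

```bash
cat >> h.py <<'E'
def look():
    s=sense();print(s["time"],s["position"],s["eef_rot"],s["wrist_force"],s["ft_torque"],s["gripper_force"])
    c=camera("scene")
    for r in cut_out("scene","plate")[:1]:
        ys,xs=np.nonzero(r["pixels"]);k=np.argmax(xs);print("plate",r["conf"],xs.max(),ys[xs==xs.max()],r["pixels"].sum(),at_z(c,[[xs.max()+.5,ys[k]]],.065))
    return c
E
python3 -c "from h import *;look()"
```

```text
17.25 [0.54141201 0.1855265  0.0499214 ] [-3.140577   -0.90477249  1.6122135 ] [-0.46037056  4.06255257  8.99030996] [1.14393062 0.03548915 0.02284625] 4.230666775256395
plate 0.65 287 [232 233 234] 212 [[0.52604161 0.12061906 0.065     ]]
```

Call:
{"op": "drive_tool", "data": {
  "commands": [0,0,0,0.0039,0,-0.0031,0,0,0,0,0.0047,0,-0.0037,0,0,0,0,0.0171,0,0.0119,0,0,0,0,0.0295,0,0.0276,0,0,0,0,0.0295,0,0.0276,0,0,0,0,0.0295,0,0.0276,0,0,0,0,0.027,0,0.0295,0,0,0,0,0.0256,0,0.0307,0]
}}

```text
time: 18.15
position: [0.5414, 0.2226, 0.0497]
eef_rot: [-3.141, -0.902, 1.608]
wrist_force: [-0.3, -6.3, 16.1]
grip_width: 0.0
gripper_force: 8.0
```

Call:
{"op": "drive_tool", "data": {
  "commands": [0,0,0,-0.0004,0,0.0003,0,0,0,0,-0.0008,0,0.0006,0,0,0,0,-0.0008,0,0.0006,0,0,0,0,-0.0008,0,0.0006,0,0,0,0,-0.0008,0,0.0006,0,0,0,0,-0.0008,0,0.0006,0,0,0,0,-0.0008,0,0.0006,0,0,0,0,-0.0008,0,0.0006,0]
}}

```text
time: 18.95
position: [0.5415, 0.223, 0.0498]
eef_rot: [3.141, -0.903, 1.61]
wrist_force: [-0.6, -5.1, 12.7]
grip_width: -0.0002
gripper_force: 6.7
```

Call:
{"op": "drive_tool", "data": {
  "commands": [0,0,0,-0.0031,0,-0.0039,0,0,0,0,-0.0062,0,-0.0078,0,0,0,0,-0.0093,0,-0.0117,0,0,0,0,-0.0124,0,-0.0157,0,0,0,0,-0.0155,0,-0.0196,0,0,0,0,-0.0186,0,-0.0235,0,0,0,0,-0.0217,0,-0.0274,0,0,0,0,-0.0217,0,-0.0274,0]
}}

```text
time: 19.75
position: [0.5417, 0.1891, 0.0499]
eef_rot: [-3.14, -0.905, 1.61]
wrist_force: [-1.0, 0.4, 9.4]
grip_width: 0.0004
gripper_force: 5.2
```

```bash
python3 -c "from h import *;look()"
```

```text
19.75 [0.54172998 0.18911727 0.04988987] [-3.14003134 -0.90462921  1.60993482] [-0.98622262  0.38139635  9.36173776] [0.77898209 0.12346539 0.23088535] 5.213230289518833
plate 0.8 296 [227] 312 [[0.52207825 0.09142992 0.065     ]]
```

Call:
{"op": "drive_tool", "data": {
  "commands": [0,0,0,-0.0035,0,-0.0036,0,0,0,0,-0.0066,0,-0.0075,0,0,0,0,-0.0097,0,-0.0114,0,0,0,0,-0.0128,0,-0.0154,0,0,0,0,-0.0159,0,-0.0193,0,0,0,0,-0.017,0,-0.0208,0,0,0,0,-0.017,0,-0.0208,0,0,0,0,-0.017,0,-0.0208,0]
}}

```text
time: 20.65
position: [0.5426, 0.163, 0.0499]
eef_rot: [-3.14, -0.905, 1.611]
wrist_force: [-0.4, 1.3, 9.3]
grip_width: 0.0002
gripper_force: 5.0
```

Run:
```python
from h import *
c=look()
im=cv2.cvtColor(c["img"],cv2.COLOR_RGB2BGR)[195:270,240:340]
cv2.imwrite("pics/i.png",cv2.resize(im,None,fx=8,fy=8,interpolation=cv2.INTER_CUBIC))
```

```text
20.65 [0.54263057 0.1629893  0.04991399] [-3.14021242 -0.90541625  1.61074132] [-0.35080755  1.26015208  9.30481931] [0.98110783 0.14302664 0.07222191] 4.960199575871229
plate 0.75 302 [221 222 223] 487 [[0.52705057 0.06086721 0.065     ]]
```

View pics/i.png

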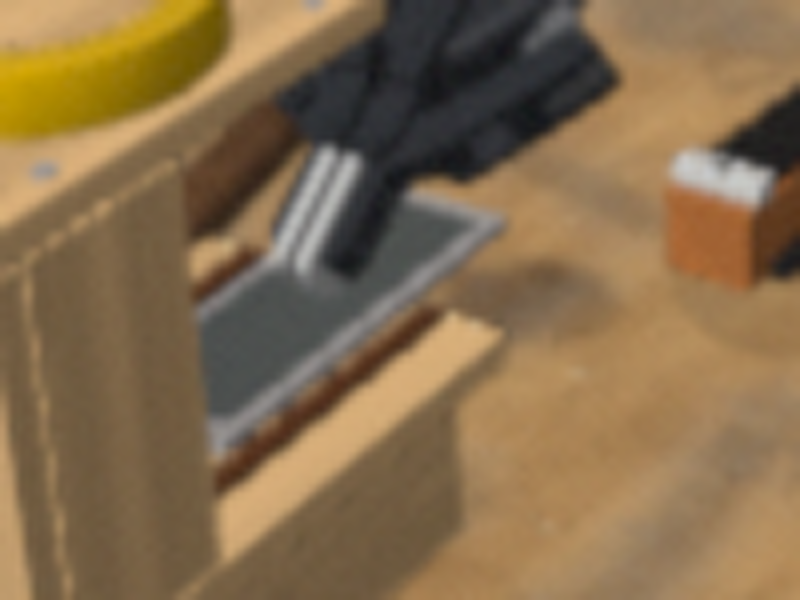

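Run:
```python
from h import *
p,R=cur();Rt=pose(1.61,.9);Rv=pose(1.61,0)
a=p+[0,0,.012];b=np.array([.545,.06,.13]);d=np.array([.550,.06,.13]);e=np.array([.550,.090,.13])
print(rel(p,R,a,R),rel(p,R,b,Rt),rel(b,Rt,e,Rv),sep="\n")
```

```text
[0.0, 0.0, 0.0, 0.0094, -0.0, -0.0074]
[-0.0019, -0.0053, 0.0005, -0.0006, -0.0019, -0.1305]
[0.0, -0.9, -0.0, 0.0185, 0.0062, 0.0233]
```

Call:
{"op": "drive_tool", "data": {
  "commands": [0,0,0,0.0094,0,-0.0074,0,0,0,0,0.0094,0,-0.02,0,0,0,0,0.006,0,-0.06,0,0,0,0,0,-0.002,-0.1,0,0,0,0,0,-0.002,-0.13,50,0,0,0,0,-0.002,-0.13,100,0,0,0,0,-0.002,-0.13,100,0,0,0,0,-0.002,-0.13,100]
}}

```text
time: 21.55
position: [0.5441, 0.0599, 0.1274]
eef_rot: [-3.139, -0.9, 1.609]
wrist_force: [-0.0, -0.2, -0.4]
grip_width: 0.0577
gripper_force: 0.0
```

Call:
{"op": "drive_tool", "data": {
  "commands": [0,-0.9,0,0.0185,0.006,0.023,100,0,-0.9,0,0.0185,0.006,0.023,100,0,-0.9,0,0.0185,0.006,0.023,100,0,-0.9,0,0.0185,0.006,0.023,100,0,-0.9,0,0.0185,0.006,0.023,100,0,-0.9,0,0.0185,0.006,0.023,100,0,-0.9,0,0.0185,0.006,0.023,100,0,-0.9,0,0.0185,0.006,0.023,100]
}}

```text
time: 22.35
position: [0.548, 0.0947, 0.1272]
eef_rot: [-3.139, 0.0, 1.62]
wrist_force: [-0.1, 0.0, 0.1]
grip_width: 0.0854
gripper_force: 0.0
```

Run:
```python
from h import *
c=look();p,R=cur()
t=camera("top")
for r in cut_out("top","plate")[:2]:
    ys,xs=np.nonzero(r["pixels"]);print(r["conf"],r["xy"],r["pixels"].sum(),xs.min(),xs.max(),ys.min(),ys.max(),at_z(t,[[xs.max()+.5,ys.min()-.5],[xs.max()+.5,ys.max()+.5]],.065))
print((proj(c,[p,p-R.apply([0,0,.037]),p-R.apply([0,0,.06])])-[240,165])*7)
im=cv2.cvtColor(c["img"],cv2.COLOR_RGB2BGR)[165:250,240:350]
cv2.imwrite("pics/j.png",cv2.resize(im,None,fx=7,fy=7,interpolation=cv2.INTER_CUBIC))
```

```text
22.35 [0.54804663 0.09469054 0.12719938] [-3.13942748e+00  2.86814753e-05  1.61998065e+00] [-0.06855033  0.00285069  0.13150284] [-0.01160942  0.08972846  0.00614176] 0.0
plate 0.93 302 [221 222 223] 610 [[0.52705057 0.06086721 0.065     ]]
0.65 [272.1, 182.5] 247 266 280 172 192 [[0.5676602  0.13549493 0.065     ]
 [0.51476126 0.13364817 0.065     ]]
0.33 [227.3, 156.6] 877 210 255 147 192 [[0.63036972 0.20037083 0.065     ]
 [0.51336167 0.19513667 0.065     ]]
[[327.29606946 250.51470483]
 [319.96990985 149.91834739]
 [315.27778424  85.35332873]]
```

View pics/j.png

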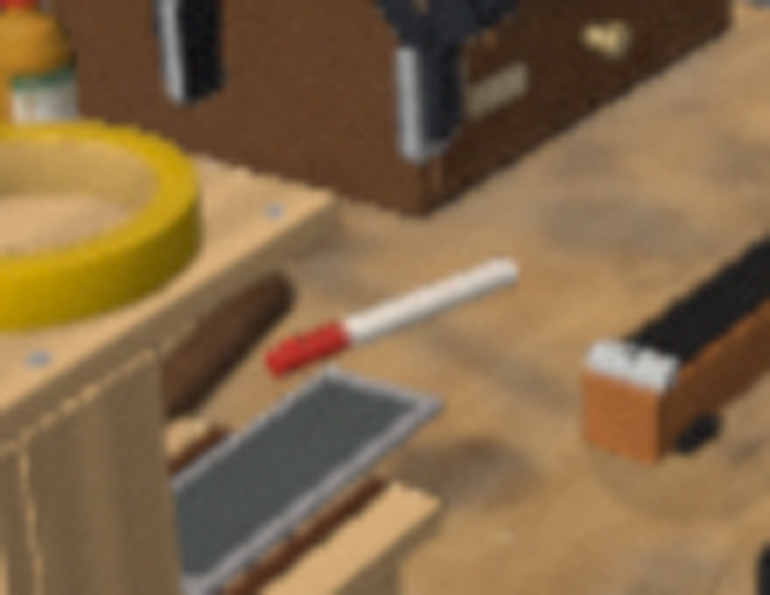

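Run:
```python
from h import *
import pickle
s=pickle.load(open("scene.pkl","rb"))
g=lambda L:np.array(L)/7+[240,165]-.43
print(at_z(s,g([[333,370],[441,402],[190,590]]),.065))
p,R=cur()
e=[.550,.090,.06];f=[.550,.090,.002]
Rv=pose(1.61,0);print(rel(p,R,e,Rv),rel(p,R,f,Rv))
```

```text
[[0.57029483 0.06699496 0.065     ]
 [0.52399245 0.0646853  0.065     ]
 [0.52063573 0.1989697  0.065     ]]
[-0.0023, 0.0008, -0.0036, 0.003, 0.001, 0.0671] [-0.0023, 0.0008, -0.0036, 0.0031, 0.0012, 0.1251]
```

Call:
{"op": "drive_tool", "data": {
  "commands": [0,0,0,-0.004,-0.001,0.04,100,0,0,0,-0.004,-0.001,0.07,100,0,0,0,-0.004,-0.001,0.085,100,0,0,0,-0.004,-0.001,0.095,100,0,0,0,-0.004,-0.001,0.105,100,0,0,0,-0.004,-0.001,0.115,100,0,0,0,-0.004,-0.001,0.125,100,0,0,0,-0.004,-0.001,0.125,100]
}}

```text
time: 23.35
position: [0.5484, 0.0848, 0.0019]
eef_rot: [-3.14, 0.001, 1.609]
wrist_force: [0.1, 0.6, 1.4]
grip_width: 0.0853
gripper_force: 0.0
```

Run:
```python
from h import *
c=look();p,R=cur()
im=cv2.cvtColor(c["img"],cv2.COLOR_RGB2BGR)[175:260,240:350]
cv2.imwrite("pics/k.png",cv2.resize(im,None,fx=7,fy=7,interpolation=cv2.INTER_CUBIC))
```

```text
23.35 [0.54838534 0.08477408 0.00192611] [-3.13963324e+00  8.18870586e-04  1.60943926e+00] [0.12652307 0.57020035 1.36868322] [-0.02998784  0.02248657  0.05543379] 0.0
plate 0.97 301 [223] 557 [[0.52330265 0.06995299 0.065     ]]
```

View pics/k.png

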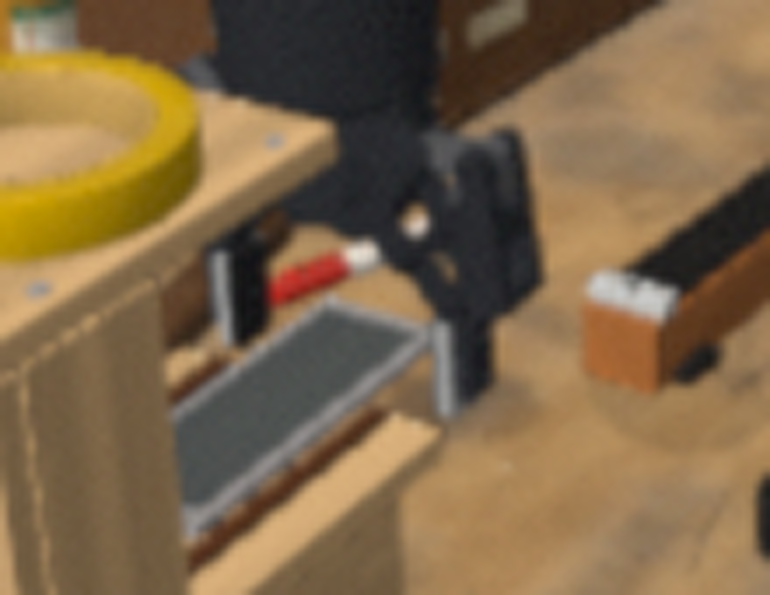

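The fingers straddle the overhanging part, with the near finger's tip at crop (450,415). Now I close.

Call:
{"op": "drive_tool", "data": {
  "commands": [0,0,0,0.004,-0.001,0,100,0,0,0,0.004,-0.001,0,0,0,0,0,0.004,-0.001,0,0,0,0,0,0.004,-0.001,0,0,0,0,0,0.004,-0.001,0,0,0,0,0,0.004,-0.001,0,0,0,0,0,0.004,-0.001,0,0,0,0,0,0.004,-0.001,0,0]
}}

```text
time: 24.25
position: [0.548, 0.0891, 0.0035]
eef_rot: [3.141, 0.0, 1.61]
wrist_force: [-1.7, 0.2, 6.2]
grip_width: 0.0483
gripper_force: 60.7
```

Call:
{"op": "drive_tool", "data": {
  "commands": [0,0,0,0,0,0,0,0,0,0,0,0,-0.002,0,0,0,0,0,0,-0.005,0,0,0,0,0,0,-0.008,0,0,0,0,0,0,-0.011,0,0,0,0,0,0,-0.015,0,0,0,0,0,0,-0.015,0,0,0,0,0,0,-0.015,0]
}}

```text
time: 25.05
position: [0.548, 0.0889, 0.0181]
eef_rot: [3.142, 0.0, 1.609]
wrist_force: [0.1, 0.2, -2.5]
grip_width: 0.0483
gripper_force: 62.0
```

Run:
```python
from h import *
s=sense();print(s["time"],s["position"],s["eef_rot"],s["wrist_force"],s["ft_torque"],s["gripper_force"],s["grip_width"])
```

```text
25.05 [0.5479906  0.08894808 0.01807678] [3.14159064e+00 4.97153356e-04 1.60944492e+00] [ 0.14292021  0.16925908 -2.50341626] [-0.15002213 -0.0053226  -0.02595084] 62.02366232872009 0.04834455182752025
```

Run:
```python
from h import *
import pickle
for n,box in(("top",(335,430,183,215)),("scene",(315,375,182,240))):
    c=pickle.load(open(n+".pkl","rb"));im=c["img"].astype(int)
    m=((im.min(2)>165)&(im.max(2)-im.min(2)<40)).astype(np.uint8)
    k=np.zeros_like(m);k[box[2]:box[3],box[0]:box[1]]=1;m*=k
    N,_,st,ce=cv2.connectedComponentsWithStats(m)
    for i in range(1,N):
        if st[i,4]>8: print(n,st[i],ce[i],at_z(c,[ce[i]],.039))
    # black seat
    b=((im.max(2)<75)).astype(np.uint8)*k
    N,_,st,ce=cv2.connectedComponentsWithStats(b)
    for i in range(1,N):
        if st[i,4]>30: 
            print(n,"seat",st[i],ce[i],at_z(c,[ce[i]],.035))
```

```text
top [347 191   5  14  70] [349.  197.5] [[ 0.51059168 -0.03725801  0.039     ]]
top [413 193   5  14  69] [414.97101449 199.5942029 ] [[ 0.50907051 -0.20463552  0.039     ]]
top seat [353 192  59  14 584] [381.89383562 198.77568493] [[ 0.50991732 -0.12114832  0.035     ]]
scene [356 192  10   3  14] [360.35714286 193.07142857] [[ 0.50817822 -0.20055701  0.039     ]]
scene [325 214  10   6  29] [329.37931034 216.5862069 ] [[ 0.50867056 -0.03134763  0.039     ]]
scene seat [330 195  33  22 243] [346.08230453 205.19341564] [[ 0.50830756 -0.11733934  0.035     ]]
```

Call:
{"op": "drive_tool", "data": {
  "commands": [0,0,0,0,0,-0.006,0,0,0,0,0,0,-0.012,0,0,0,0,-0.008,0,-0.014,0,0,0,0,-0.02,0,-0.016,0,0,0,0,-0.035,0,-0.018,0,0,0,0,-0.05,0,-0.02,0,0,0,0,-0.065,0,-0.022,0,0,0,0,-0.08,0,-0.024,0]
}}

```text
time: 25.85
position: [0.5509, 0.0069, 0.042]
eef_rot: [-3.141, 0.001, 1.608]
wrist_force: [0.0, -1.0, -4.0]
grip_width: 0.0485
gripper_force: 62.2
```

Call:
{"op": "drive_tool", "data": {
  "commands": [0,0,0.01,-0.02,-0.006,0,0,0,0,0.02,-0.045,-0.013,0,0,0,0,0.03,-0.075,-0.021,0,0,0,0,0.043,-0.105,-0.03,0,0,0,0,0.043,-0.135,-0.038,0,0,0,0,0.043,-0.16,-0.045,0,0,0,0,0.043,-0.173,-0.0486,0,0,0,0,0.043,-0.173,-0.0486,0,0]
}}

```text
time: 26.65
position: [0.5082, -0.1688, 0.0421]
eef_rot: [-3.141, 0.002, 1.562]
wrist_force: [0.0, -0.0, -3.2]
grip_width: 0.0483
gripper_force: 62.2
```

```bash
cat >> h.py <<'E'
def plateside(z):
    for n in("scene","top"):
        c=camera(n)
        for r in cut_out(n,"plate")[:1]:
            m=r["pixels"].astype(np.uint8);ys,xs=np.nonzero(m)
            cn=cv2.boxPoints(cv2.minAreaRect(np.c_[xs,ys].astype(np.float32)))
            print(n,round(r["conf"],2),m.sum(),cn.round(1).tolist());print(np.round(at_z(c,cn,z),4).tolist())
            e=[(xs.min(),np.median(ys[xs==xs.min()])),(xs.max(),np.median(ys[xs==xs.max()])),(np.median(xs[ys==ys.min()]),ys.min()),(np.median(xs[ys==ys.max()]),ys.max())]
            print(" extremes L R T B",np.array(e).tolist(),np.round(at_z(c,np.array(e)+[[-.5,0],[.5,0],[0,-.5],[0,.5]],z),4).tolist())
E
python3 - <<'E'
from h import *
s=sense();print(s["time"],s["position"],s["eef_rot"],s["wrist_force"],s["ft_torque"],s["gripper_force"])
plateside(s["position"][2]+.0615)
E
```

```text
26.65 [ 0.50821596 -0.16884232  0.04211352] [-3.14100401e+00  1.74052512e-03  1.56152611e+00] [ 3.21479476e-02 -7.89157617e-04 -3.22894385e+00] [-0.14176563 -0.0158966   0.01106548] 62.19564199447632
scene 0.57 7348 [[187.1999969482422, 207.39999389648438], [285.5, 179.3000030517578], [316.20001220703125, 286.79998779296875], [218.0, 314.8999938964844]]
[[0.7638, 0.2105, 0.1036], [0.667, -0.0496, 0.1036], [0.3328, 0.28, 0.1036], [0.4228, 0.4165, 0.1036]]
 extremes L R T B [[195.0, 214.5], [302.0, 238.5], [270.0, 188.0], [248.5, 306.0]] [[0.7188, 0.2246, 0.1036], [0.4424, 0.1717, 0.1036], [0.6676, 0.0157, 0.1036], [0.396, 0.3771, 0.1036]]
top 0.8 888 [[357.0, 185.0], [402.0, 185.0], [402.0, 205.0], [357.0, 205.0]]
[[0.5302, -0.0508, 0.1036], [0.5327, -0.1585, 0.1036], [0.4844, -0.158, 0.1036], [0.482, -0.0511, 0.1036]]
 extremes L R T B [[357.0, 190.5], [402.0, 199.5], [389.0, 185.0], [380.5, 205.0]] [[0.5168, -0.0497, 0.1036], [0.4976, -0.1594, 0.1036], [0.5332, -0.1273, 0.1036], [0.482, -0.1068, 0.1036]]
```

Call:
{"op": "drive_tool", "data": {
  "commands": [0,0,0,0,0.001,0.01,0,0,0,0,0,0.001,0.02,0,0,0,0,0,0.001,0.03,0,0,0,0,0,0.001,0.04,0,0,0,0,0,0.001,0.047,0,0,0,0,0,0.001,0.052,0,0,0,0,0,0.001,0.052,0,0,0,0,0,0.001,0.052,0]
}}

```text
time: 27.65
position: [0.5102, -0.1658, -0.0099]
eef_rot: [-3.141, 0.001, 1.566]
wrist_force: [-0.3, 0.1, -2.5]
grip_width: 0.0484
gripper_force: 62.2
```

Run:
```python
from h import *
s=sense();print(s["time"],s["position"],s["eef_rot"],s["wrist_force"],s["ft_torque"],s["gripper_force"])
plateside(s["position"][2]+.0615)
```

```text
27.65 [ 0.51017185 -0.1658466  -0.00994723] [-3.14133104e+00  6.06076614e-04  1.56636686e+00] [-0.29718215  0.0596162  -2.52413631] [-0.0862206  -0.01787845  0.04163488] 62.18360781669617
scene 0.74 425 [[327.29998779296875, 207.10000610351562], [353.8999938964844, 184.89999389648438], [363.0, 195.8000030517578], [336.3999938964844, 218.0]]
[[0.5296, -0.0534, 0.0516], [0.5401, -0.2177, 0.0516], [0.4808, -0.1653, 0.0516], [0.4772, -0.0158, 0.0516]]
 extremes L R T B [[328.0, 207.5], [359.0, 194.5], [352.5, 189.0], [340.0, 212.0]] [[0.5279, -0.0519, 0.0516], [0.4935, -0.1677, 0.0516], [0.5309, -0.1928, 0.0516], [0.4847, -0.0458, 0.0516]]
top 0.56 828 [[355.0, 189.0], [398.0, 189.0], [398.0, 208.0], [355.0, 208.0]]
[[0.5304, -0.0511, 0.0516], [0.5329, -0.1591, 0.0516], [0.4847, -0.1587, 0.0516], [0.4823, -0.0514, 0.0516]]
 extremes L R T B [[355.0, 195.5], [398.0, 201.5], [375.0, 189.0], [374.0, 208.0]] [[0.5138, -0.0499, 0.0516], [0.5012, -0.1601, 0.0516], [0.5328, -0.1012, 0.0516], [0.4821, -0.0987, 0.0516]]
```

Call:
{"op": "drive_tool", "data": {
  "commands": [0,0,0,-0.001,0,0.002,0,0,0,0,-0.001,0,0.004,0,0,0,0,-0.001,0,0.006,0,0,0,0,-0.001,0,0.008,0,0,0,0,-0.001,0,0.009,0,0,0,0,-0.001,0,0.009,0,0,0,0,-0.001,0,0.009,0,0,0,0,-0.001,0,0.009,0]
}}

```text
time: 28.65
position: [0.5101, -0.1668, -0.0189]
eef_rot: [-3.141, 0.001, 1.566]
wrist_force: [-0.6, 0.7, -4.0]
grip_width: 0.0485
gripper_force: 62.2
```

Call:
{"op": "drive_tool", "data": {
  "commands": [0,0,0,0,0,0.0005,0,0,0,0,0,0,0.001,0,0,0,0,0,0,0.0015,0,0,0,0,0,0,0.002,0,0,0,0,0,0,0.002,0,0,0,0,0,0,0.002,0,0,0,0,0,0,0.002,0,0,0,0,0,0,0.002,0]
}}

```text
time: 29.45
position: [0.5102, -0.1669, -0.0208]
eef_rot: [3.142, 0.001, 1.566]
wrist_force: [-0.4, -0.3, -1.8]
grip_width: 0.0485
gripper_force: 62.3
```

Call:
{"op": "drive_tool", "data": {
  "commands": [0,0,0,0,0,0.0005,0,0,0,0,0,0,0.001,0,0,0,0,0,0,0.0015,0,0,0,0,0,0,0.0015,0,0,0,0,0,0,0.0015,0,0,0,0,0,0,0.0015,0,0,0,0,0,0,0.0015,0,0,0,0,0,0,0.0015,0]
}}

```text
time: 30.25
position: [0.5102, -0.1669, -0.0213]
eef_rot: [3.141, 0.001, 1.566]
wrist_force: [-2.2, 0.4, 8.5]
grip_width: 0.0487
gripper_force: 63.1
```

```bash
python3 -c "
from h import *
s=sense();print(s['time'],s['position'],s['eef_rot'],s['wrist_force'],s['ft_torque'])
plateside(s['position'][2]+.0615)"
```

```text
30.25 [ 0.51022743 -0.16688209 -0.02130689] [3.14140579e+00 9.72700988e-04 1.56638716e+00] [-2.19817452  0.37734271  8.4859427 ] [ 0.04673889  0.33942112 -0.0524581 ]
scene 0.69 398 [[326.79998779296875, 210.39999389648438], [355.1000061035156, 188.8000030517578], [363.29998779296875, 199.60000610351562], [335.0, 221.1999969482422]]
[[0.532, -0.0545, 0.0402], [0.535, -0.2161, 0.0402], [0.4793, -0.1648, 0.0402], [0.4821, -0.0171, 0.0402]]
 extremes L R T B [[328.0, 211.0], [359.0, 197.5], [352.0, 192.0], [340.5, 215.0]] [[0.5286, -0.0528, 0.0402], [0.4949, -0.1709, 0.0402], [0.5335, -0.1948, 0.0402], [0.4858, -0.0501, 0.0402]]
top 0.81 780 [[355.0, 189.0], [397.0, 189.0], [397.0, 208.0], [355.0, 208.0]]
[[0.5325, -0.0521, 0.0402], [0.535, -0.1589, 0.0402], [0.4864, -0.1585, 0.0402], [0.484, -0.0525, 0.0402]]
 extremes L R T B [[355.0, 196.5], [397.0, 204.0], [392.0, 189.0], [376.5, 208.0]] [[0.5133, -0.051, 0.0402], [0.4966, -0.1598, 0.0402], [0.536, -0.1461, 0.0402], [0.4839, -0.1066, 0.0402]]
```

Call:
{"op": "drive_tool", "data": {
  "commands": [0,0,0,0,0,-0.0005,0,0,0,0,0,0,-0.0005,0,0,0,0,0,0,-0.0005,100,0,0,0,0,0,-0.0005,100,0,0,0,0,0,-0.0005,100,0,0,0,0,0,-0.0005,100,0,0,0,0,0,-0.0005,100,0,0,0,0,0,-0.0005,100]
}}

```text
time: 31.25
position: [0.5101, -0.1667, -0.022]
eef_rot: [-3.141, 0.001, 1.567]
wrist_force: [0.0, -0.7, -0.1]
grip_width: 0.0855
gripper_force: 0.0
```

Call:
{"op": "drive_tool", "data": {
  "commands": [0,0,0,0,0,0,100,0,0,0,0,0,-0.01,100,0,0,0,0,0,-0.03,100,0,0,0,0,0,-0.06,100,0,0,0,0,0,-0.1,100,0,0,0,0,0,-0.14,100,0,0,0,0,0,-0.16,100,0,0,0,0,0,-0.16,100]
}}

```text
time: 32.05
position: [0.5126, -0.1674, 0.1421]
eef_rot: [3.134, 0.003, 1.566]
wrist_force: [0.6, 0.4, 0.6]
grip_width: 0.0852
gripper_force: 0.0
```

```bash
python3 -c "
from h import *
s=sense();print(s['time'],s['position'],s['wrist_force'],s['grip_width'])
plateside(.040)"
```

```text
32.05 [ 0.51263622 -0.1673827   0.14208015] [0.56998265 0.44770994 0.5770466 ] 0.08524541822245266
scene 0.57 470 [[325.3999938964844, 209.89999389648438], [357.1000061035156, 186.60000610351562], [366.0, 198.6999969482422], [334.29998779296875, 222.0]]
[[0.5371, -0.0555, 0.04], [0.5377, -0.2339, 0.04], [0.4753, -0.1741, 0.04], [0.4816, -0.0129, 0.04]]
 extremes L R T B [[327.0, 210.5], [364.0, 196.5], [352.5, 192.0], [340.0, 215.0]] [[0.5327, -0.0541, 0.04], [0.4859, -0.1847, 0.04], [0.5325, -0.1959, 0.04], [0.4871, -0.0497, 0.04]]
top 0.76 1087 [[354.70001220703125, 189.8000030517578], [410.0, 188.39999389648438], [410.5, 208.0], [355.20001220703125, 209.39999389648438]]
[[0.5304, -0.0514, 0.04], [0.5374, -0.192, 0.04], [0.4873, -0.1926, 0.04], [0.4805, -0.053, 0.04]]
 extremes L R T B [[355.0, 196.5], [410.0, 198.5], [398.0, 189.0], [366.0, 209.0]] [[0.5133, -0.051, 0.04], [0.5114, -0.193, 0.04], [0.5364, -0.1615, 0.04], [0.4808, -0.0802, 0.04]]
```

```bash
python3 -c "
from h import *
print(hand_in())"
```

```text
the job is handed in; nothing more can be done
None
```

The honing plate is in the sharpening holder and the job is handed in at about 32 s of the 64 s allowed; hand-in gave no verdict, but by the cameras the plate is within about 2 mm of the seat's centre and roughly 3° off the bed's line.

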